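# Shut the pill organizer for the night

### The arm

A 6-joint arm with a two-finger parallel gripper is mounted at the origin on the work surface. World frame = base frame: x ahead of the robot, y to its left, z up, the work surface at z = 0. Lengths are in mm, angles in rad, forces in N, time in s.
With the tool pointing down it reaches from about 350 to 875 mm from the base axis. Payload 4.2 kg.
Tool frame: the origin (TCP) lies on the mounting face of the last link; the fingertips stand 173 mm ahead of it and the grasp point (between the pads) lies 155 mm ahead of it; z points along the fingers, y is the direction in which the jaws open and shut (so a half turn about z gives the same grasp; the last joint's range is limited). The gripper opens to 85 mm and grips with 20 to 120 N. Pads are 22 mm wide; open, the fingers measure 114 mm over their backs; the gripper's body (76 mm by 85 mm) begins 54 mm behind the grasp point. The pads swing forward as they close: fully open they stand 13 mm farther back than shut.
Start: joints at [1.596, 0.385, 0.008, 0, -1.194, -0.259], TCP at [144.766, 607.983, 404.712] pointing down, gripper open.
Joint ranges: [-3.14, 3.14], [-1.21, 2.06], [-1.07, 1.41], [-3.16, 2.05], [-2.99, -0.16], [-3.1, 3.1]. Speed limits (rad/s): [2.79, 2.79, 3.14, 3.14, 3.14, 3.14].

### API

Orientations are given as a unit quaternion [x, y, z, w].
In Python, from bench import arm gives the robot as it stands. The module is installed in compiled form; this text tells all that it offers.
- The arm moves only by the tool play_rows, never from a script. Its argument "moves" is a list of rows, each a list of 3 entries, a list of its own where there are three numbers: the shift along the world's x, y, z in units of 30 cm (1.0 is 30 cm), then the turn about the world's z in units of 30 degrees (1.0 is 30 degrees), then the gripper's target within -1 to 1 (shut at 1, half-way at 0, fully open at -1). In form: [[[x, y, z], turn, jaw], ...]. A call has 1 to 12 rows; each row is the pose to reach, as a shift and turn from the pose measured when the call began; what a row does not reach only later rows make up. A row lasts 1/8 s, in which the tool goes at most 62.5 mm and 10.7 degrees, less where a joint would pass 70% of its speed; a pose out of reach is approached as far as the arm can. A call with a number of a shift or a turn outside -1 to 1 is refused whole. A call with a gripper value outside its range is refused whole. The fingers move at their own pace and stop on an object; the grip force is fixed at half the most. Time passes only in rows, so rows that repeat a pose let the fingers close. It gives the time, the measured TCP pose, the force and the opening at its end, in the units of the state.
- arm.read_state(): the state, without advancing time (a new reading comes with each control period).
- arm.get_image(name): name is "scene" or "top"; returns a dict with "pixels" (420x560x3 uint8, red, green, blue), "vfov" (degrees; the focal length in pixels is half the picture's height over the tangent of half this angle, whatever the lens; pixels are square), "cx", "cy" (the principal point, pixels), "xyz" and "rotation" of the camera in the world. Camera axes: x right, y up, looking along -z (the intrinsics and any distortion apply to the point x, -y, -z); pixel columns grow to the right and rows downward; lengths in mm; the calibration is good to about 2 mm. A picture is of the moment at which its call begins. There is no depth.
- arm.job_done(): hands the job in, once; it reports no verdict.
Trained networks look in a picture, given as the dict that the camera call returned (one of the last four; its "shot" number tells which), for a name from the list of things; names that differ only in an ending like _2 or _b are one class to them, and where a whole thing is asked for, a point or a joint stands for the part that bears it (a point fixed in the world has none). Each returns a list of dicts, best first, with "conf" (0 to 1); they miss things now and then, are a little off and sometimes report something else, mostly with a low value. They report only what shows in the picture. A call takes as long as a camera call. They do not tell look-alikes from the thing itself.
- arm.look_for(name, picture): "centre" ([x, y, z] in mm, in world coordinates, good to about 4 mm: the middle of the surface that is visible of it).
The state is a dict: "clock": time; "joints": joint angles; "joint_vel": joint speeds; "joint_efforts": joint torques, N m; "position": TCP position; "ee_rot": TCP orientation; "contact_force": force on the tool from outside, world axes, zero at the start; "wrist_torque": the same for the moment, N m; "gripper_width": finger opening in mm.
Only numpy, scipy, OpenCV 4.12 (cv2) and the standard library are available. Lean on these libraries where they do the work, as an engineer would, in place of code of your own. Each camera call takes 0.05 s, during which the arm holds its last target.

### The job

Close up the pill organizer with the fingertips: push its two raised clear flip lids down until both lie flat shut, and only then push the tray straight in until its front panel is fully home against the case. Push only: do not lift or carry anything, do not shove the organizer along the nightstand, and leave the other things on the nightstand where they are.

Things in the scene. Friction and masses are not known exactly. Their poses are not given: they have to be found in the camera images.
- organizer: Navy pill organizer, loose, 1.1 kg: a sleeve 120 deep (x) x 122 wide (y) x 56 mm high, open at its front mouth, on an 8 mm base plate that runs on 85 mm in front of the mouth under the tray. Origin: underside, mid-width, in the plane of the mouth; sleeve at x = 0 to +120 mm, the tray slides out towards -x (roughly to the robot); z up.
- tray (a joint): How far the pill tray stands out of the sleeve, in m: 0 = fully home (front panel against the mouth), up to 0.105 = fully out. It slides along the organizer's x with about 1.5 N of friction and stays where it is left.
- tray_front (a point): Centre of the outer face of the tray's front panel, 31 mm above the nightstand; the panel is 118 wide, 6 thick and reaches from 10 to 52 mm above the nightstand. Its outer face looks to the organizer's -x; with the tray home it lies 6 mm in front of the mouth.
- lid_left (a joint): Angle of the left lid (organizer's +y side), rad: 0 = flat shut, 1.57 = upright, 2.0 = fully back. A stiff hinge (0.012 N m) holds it at any angle; it neither falls nor springs. It is hinged along its rear edge (nearest the sleeve): to shut, its free edge swings forwards, towards the front panel, and down.
- lid_right (a joint): The same for the right lid (at the organizer's -y side).
- lid_left_hinge (a point): Middle of the left lid's hinge line, 43 mm above the nightstand, 72 mm behind the outer face of the tray's front panel; it travels with the tray. Axes as the lid's: x points from the free edge to the hinge.
- lid_right_hinge (a point): The same for the right lid.
- lid_left_edge (a point): Middle of the left lid's free edge, 62 mm from the hinge line. Each lid is a clear pane 50 wide x 62 long x 3 mm thick with narrow navy edges; the two lie side by side, 4 mm apart. Shut, a lid's top lies 46 mm above the nightstand and its free edge 4 mm behind the front panel.
- lid_right_edge (a point): Middle of the right lid's free edge, 62 mm from the hinge line.
- saucer: White ceramic saucer, 120 mm across, 18 high, beside the organizer; leave alone. Origin: centre of its underside.
- tumbler: Green plastic tumbler standing upside down, 76 mm across, 90 high, beside the organizer; leave alone. Origin: centre of its underside.
- fob: Aluminium pill fob lying flat, 18 mm thick, 50 long along its x; leave alone. Origin: centre of its underside.
- tin: Round metal lozenge tin, 58 mm across, 21 high; leave alone. Origin: centre of its underside.
- glasses_case: Dark glasses case, 165 x 62 x 42 mm, well to the side; leave alone. Origin: centre of its underside.
There are look-alikes about, which are no part of the job. What is meant by the organizer is not pink, purple or turquoise, and is the larger of those in its own colour.

How it is judged:
By the outcome, as a careful person would: the job done as asked, in the order asked, and still so for the second after the job is handed in, with the robot touching nothing.
It also fails if it takes over 54 s, if anything falls off the work surface, if the arm or the gripper's body presses on something with over 40 N, if the wrist force passes 120 N, or if a joint passes its speed limit or range.

## Working session

There is one attempt and no reset: what is moved stays moved. The work goes in short steps, Python scripts to look and compute and a tool call to move; the robot and the scene stay as the last step left them, time stands still between calls to the robot, and variables do not carry over. Pictures are saved under pics/ and viewed, and the job is handed in when it is done.

Besides the shell and the picture viewer there is one more tool, called by a JSON object that holds its "api" and its "payload", one argument or row to a line. play_rows: Moves the arm, as the interface text tells. Shifts and turns lie within -1 to 1; 1 stands for 30 cm of shift or 30 degrees of turn. Its arguments: {"type":"object","properties":{"moves":{"type":"array"}},"required":["moves"]}

```bash
mkdir -p pics; cat > h.py <<'E'
import numpy as np, cv2, pickle
from bench import arm
def snap(name,fn):
    p=arm.get_image(name); cv2.imwrite('pics/'+fn,cv2.cvtColor(p['pixels'],cv2.COLOR_RGB2BGR)); 
    pickle.dump(dict(p),open('pics/'+fn+'.pkl','wb')); return p
def proj(p,X):
    X=np.atleast_2d(X).astype(float); R=np.array(p['rotation']); 
    c=(X-np.array(p['xyz']))@R
    f=210/np.tan(np.radians(p['vfov']/2))
    return np.c_[p['cx']+f*c[:,0]/-c[:,2], p['cy']-f*c[:,1]/-c[:,2]]
def back(p,uv,z):
    f=210/np.tan(np.radians(p['vfov']/2)); R=np.array(p['rotation'])
    d=R@np.array([(uv[0]-p['cx'])/f,-(uv[1]-p['cy'])/f,-1]); o=np.array(p['xyz'])
    return o+d*(z-o[2])/d[2]
E
python3 - <<'E'
from h import *
for n in ['scene','top']:
    p=snap(n,n+'0.png'); print({k:v for k,v in p.items() if k!='pixels'})
    for t in ['organizer','tray_front','lid_left','lid_right','lid_left_edge','lid_right_edge','lid_left_hinge','saucer','tumbler','fob','tin','glasses_case']:
        try:print(t,[(np.round(d['centre']).tolist(),round(d['conf'],2)) for d in arm.look_for(t,p)])
        except Exception as e: print(t,e)
print(arm.read_state())
E
```

```text
{'vfov': 43.407648500456204, 'cx': 286.316407729702, 'cy': 205.69382856714867, 'xyz': array([1102.40201684, -635.18513781, 1031.80369068]), 'rotation': array([0.31159409, 0.13227111, 0.38613514, 0.8580869 ]), 'shot': 1}
organizer [([652.0, 61.0, 58.0], 0.96), ([524.0, -243.0, 42.0], 0.83), ([441.0, -35.0, 41.0], 0.72), ([371.0, 238.0, 53.0], 0.67), ([303.0, -290.0, 56.0], 0.63)]
tray_front [([578.0, 67.0, 46.0], 0.89), ([341.0, 218.0, 53.0], 0.57)]
lid_left [([598.0, 106.0, 76.0], 0.67)]
lid_right [([603.0, 51.0, 81.0], 0.49), ([598.0, 105.0, 77.0], 0.36)]
lid_left_edge [([602.0, 103.0, 78.0], 0.61)]
lid_right_edge [([609.0, 53.0, 78.0], 0.56)]
lid_left_hinge [([598.0, 111.0, 77.0], 0.7)]
saucer [([689.0, 241.0, 10.0], 0.83), ([651.0, 61.0, 58.0], 0.22)]
tumbler [([706.0, -90.0, 70.0], 0.78), ([608.0, 51.0, 82.0], 0.49), ([599.0, 105.0, 75.0], 0.26)]
fob []
tin [([563.0, 212.0, 21.0], 0.85)]
glasses_case [([451.0, -474.0, 40.0], 0.56)]
{'vfov': 57.60249448128723, 'cx': 280.0200324622335, 'cy': 205.2171849779901, 'xyz': array([ 370.45107314, -101.07404193, 1107.02289132]), 'rotation':
[... 836 characters left out ...]
]
{'clock': 1.3, 'joints': array([ 1.59560626e+00,  3.84685142e-01,  7.89561708e-03, -2.28993808e-05,
       -1.19402008e+00, -2.58587970e-01]), 'joint_vel': array([ 0.00172906,  0.00045924, -0.00066359,  0.00245178, -0.00022148,
       -0.00022045]), 'joint_efforts': array([ 6.65801008e-05, -3.92093968e+01,  1.88613063e+01,  4.19061944e+00,
       -4.73098571e-04,  3.84637261e-06]), 'position': array([144.75963991, 607.97473463, 404.71593215]), 'ee_rot': array([ 9.93175762e-01, -1.16627209e-01, -9.60242094e-06,  8.07468819e-06]), 'contact_force': array([ 0.7805825 , -0.10378464, -0.36564961]), 'wrist_torque': array([ 0.0325161 , -0.00234627,  0.02743462]), 'gripper_width': 85.2999185187572}
```

View pics/scene0.png

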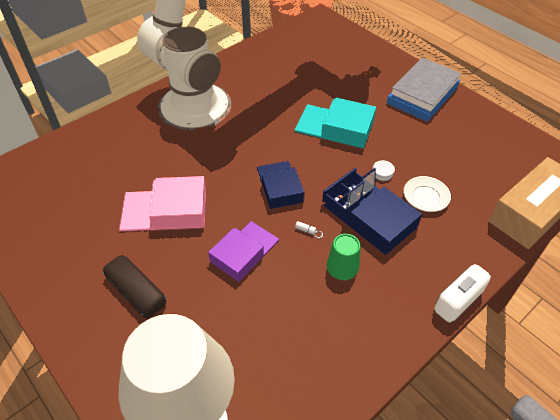

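View pics/top0.png

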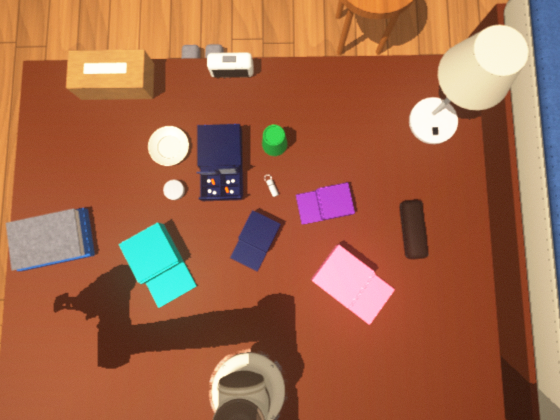

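```bash
sed -i 's/^from bench/from scipy.spatial.transform import Rotation as Ro\nfrom bench/; s/R=np.array(p\[.rotation.\])/R=Ro.from_quat(p["rotation"]).as_matrix()/g' h.py
python3 - <<'E'
from h import *
s=pickle.load(open('pics/scene0.png.pkl','rb'));t=pickle.load(open('pics/top0.png.pkl','rb'))
for p in(s,t):print(proj(p,[[0,0,0],[652,61,58],[578,67,46],[0,0,0]]))
print({k:0 for k in s})
a=cv2.imread('pics/scene0.png')[160:255,310:430];b=cv2.imread('pics/top0.png')[115:210,170:290]
cv2.imwrite('pics/crop0.png',np.vstack([cv2.resize(a,(720,570),interpolation=3)]));cv2.imwrite('pics/crop1.png',cv2.resize(b,(720,570),interpolation=3))
E
```

```text
[[194.52093602 104.22867997]
 [372.04255795 207.98192357]
 [350.84607718 192.4455765 ]
 [194.52093602 104.22867997]]
[[248.1398225  389.73151631]
 [224.96565067 153.73389922]
 [223.25371215 180.37657411]
 [248.1398225  389.73151631]]
{'pixels': 0, 'vfov': 0, 'cx': 0, 'cy': 0, 'xyz': 0, 'rotation': 0, 'shot': 0}
```

View pics/crop0.png

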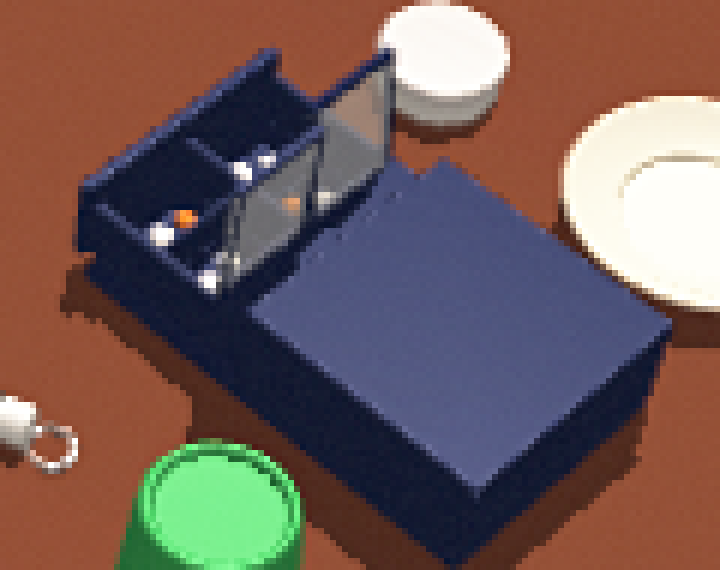

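View pics/crop1.png

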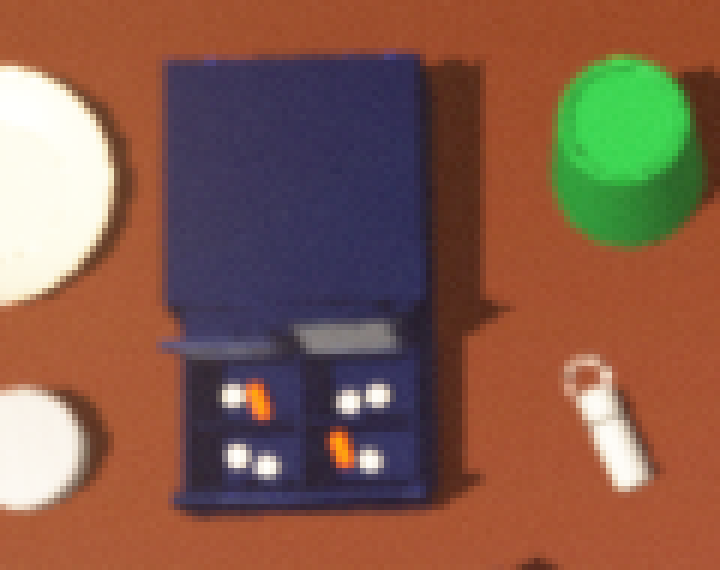

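```bash
cat > fit.py <<'E'
from h import *
from scipy.optimize import least_squares
def pts(q):
    x,y,a,d,l,r=q
    c,s=np.cos(a),np.sin(a); R=np.array([[c,-s,0],[s,c,0],[0,0,1]])
    f=-6-d; h=f+72
    def edge(th,yy): return [h-62*np.cos(th),yy,43+62*np.sin(th)]
    P=dict(FL=[0,61,56],BL=[120,61,56],BR=[120,-61,56],FR=[0,-61,56],PL=[f,59,52],PR=[f,-59,52],
     LLo=edge(l,52),LLi=edge(l,2),RLi=edge(r,-2),RLo=edge(r,-52))
    return {k:R@np.array(v,float)+[x,y,0] for k,v in P.items()}
def fit(obs,q0):
    def res(q):
        P=pts(q);return np.concatenate([(proj(p,[P[k]])[0]-uv) for p,o in obs for k,uv in o.items()])
    return least_squares(res,q0,loss='soft_l1',x_scale=[10,10,.05,10,.2,.2])
E
python3 - <<'E'
from fit import *
s=pickle.load(open('pics/scene0.png.pkl','rb'));t=pickle.load(open('pics/top0.png.pkl','rb'))
cs=lambda u,v:np.array([310+u/6,160+v/6]); ct=lambda u,v:np.array([170+u/6,115+v/6])
os_=dict(FL=cs(445,160),BL=cs(670,322),BR=cs(475,493),FR=cs(250,308),PL=cs(275,52),PR=cs(80,185),LLo=cs(392,52),LLi=cs(318,98),RLi=cs(318,128),RLo=cs(230,192))
ot=dict(BL=ct(165,60),BR=ct(420,58),FR=ct(425,305),FL=ct(168,305),PL=ct(178,502),PR=ct(433,500),LLo=ct(162,345),RLo=ct(395,322))
r=fit([(s,os_),(t,ot)],[640,65,0,.0,1.5,1.8])
print(np.round(r.x,3)); print(np.round(r.fun.reshape(-1,2),1).tolist())
for k,v in pts(r.x).items(): print(k,np.round(v))
E
```

```text
[6.21601e+02 7.65030e+01 2.20000e-02 8.60120e+01 1.44500e+00 1.57200e+00]
[[-1.0, -1.3], [0.2, -0.5], [-0.3, -0.8], [-1.7, -0.2], [-0.8, -1.6], [-0.4, -0.4], [-0.2, -1.0], [-1.6, 1.5], [-0.2, -1.0], [0.2, -1.0], [0.2, -0.9], [0.3, -2.0], [0.3, -2.0], [-0.1, -0.6], [-0.6, -1.0], [-1.0, -2.0], [0.2, -1.4], [0.1, -1.8]]
FL [620. 137.  56.]
BL [740. 140.  56.]
BR [743.  18.  56.]
FR [623.  16.  56.]
PL [528. 133.  52.]
PR [531.  15.  52.]
LLo [593. 128. 105.]
LLi [594.  78. 105.]
RLi [602.  74. 105.]
RLo [603.  24. 105.]
```

Larger navy organizer, with its lids raised, sits at scene (372,210) and top (221,162). The smaller navy one at scene (281,184), and the teal, pink and purple ones, are look-alikes. The crops show the fob and tumbler on its right and the tin and saucer on its left. I'll move over it.

{"api": "play_rows", "payload": {
  "moves": [
    [[0.85,-0.9,0],0.488,0],
    [[0.85,-0.9,0],0.488,0],
    [[0.85,-0.9,0],0.488,0],
    [[0.85,-0.9,0],0.488,0],
    [[0.85,-0.9,0],0.488,0],
    [[0.85,-0.9,0],0.488,0],
    [[0.85,-0.9,0],0.488,0]
  ]
}}

```text
clock: 2.17
position: [401.7, 335.2, 404.9]
ee_rot: [1.0, 0.008, 0.0, 0.0]
contact_force: [1.1, 0.4, -0.3]
gripper_width: 43.0
```

{"api": "play_rows", "payload": {
  "moves": [
    [[0.794,-0.861,0],0.01,0],
    [[0.794,-0.861,0],0.01,0],
    [[0.794,-0.861,0],0.01,0],
    [[0.794,-0.861,0],0.01,0],
    [[0.794,-0.861,0],0.01,0],
    [[0.794,-0.861,0],0.01,0],
    [[0.794,-0.861,-0.2],0.01,0],
    [[0.794,-0.861,-0.34],0.01,0],
    [[0.794,-0.861,-0.34],0.01,0]
  ]
}}

```text
clock: 3.3
position: [639.0, 77.4, 299.0]
ee_rot: [1.0, 0.011, -0.004, 0.001]
contact_force: [-0.2, 0.3, 0.4]
gripper_width: 42.9
```

```bash
python3 - <<'E'
from h import *
p=snap('scene','s1.png')
a=p['pixels'][120:260,290:450];cv2.imwrite('pics/c1.png',cv2.cvtColor(cv2.resize(a,(640,560),interpolation=3),cv2.COLOR_RGB2BGR))
s=arm.read_state();print(s['position'],s['clock'],s['contact_force'])
x,y,z=s['position'];print(proj(p,[[x,y+21,z-173],[x,y-36,z-173]]))
E
```

```text
[640.06299454  77.6766558  302.24097221] 3.35 [-0.07588058  0.35101734  1.11770237]
[[383.39465268 177.39081345]
 [366.781819   189.48300481]]
```

View pics/c1.png

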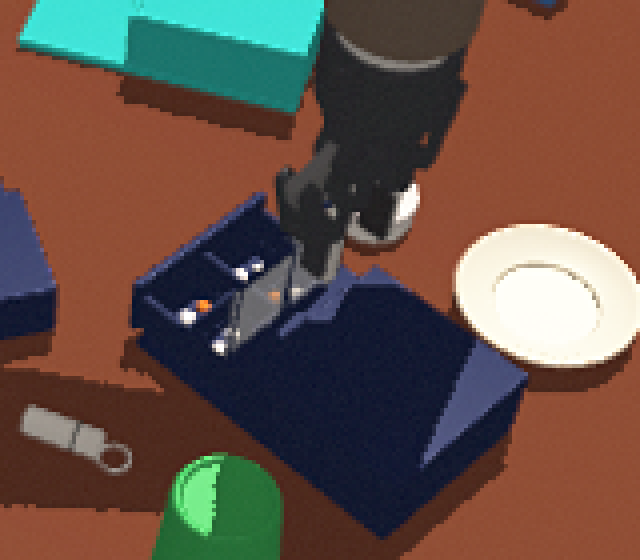

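{"api": "play_rows", "payload": {
  "moves": [
    [[0,0,-0.1],0,0],
    [[0,-0.008,-0.164],0,0],
    [[-0.03,-0.008,-0.164],0,0],
    [[-0.07,-0.008,-0.164],0,0],
    [[-0.1,-0.008,-0.164],0,0],
    [[-0.13,-0.008,-0.164],0,0],
    [[-0.155,-0.008,-0.168],0,0],
    [[-0.18,-0.008,-0.17],0,0],
    [[-0.21,-0.008,-0.19],0,0],
    [[-0.237,-0.008,-0.214],0,0],
    [[-0.255,-0.008,-0.23],0,0],
    [[-0.26,-0.008,-0.24],0,0]
  ]
}}

```text
clock: 4.85
position: [561.6, 75.2, 229.7]
ee_rot: [1.0, 0.011, -0.002, 0.001]
contact_force: [-0.3, -0.6, 0.1]
gripper_width: 42.9
```

```bash
python3 - <<'E'
from h import *
p=snap('scene','s2.png')
a=p['pixels'][120:260,290:450];cv2.imwrite('pics/c2.png',cv2.cvtColor(cv2.resize(a,(640,560),interpolation=3),cv2.COLOR_RGB2BGR))
s=arm.read_state();print(s['position'],s['clock'],s['contact_force'])
E
```

```text
[561.5199231   75.21000422 229.38711732] 4.9 [-0.47404813 -0.0367681  -0.33128567]
```

View pics/c2.png

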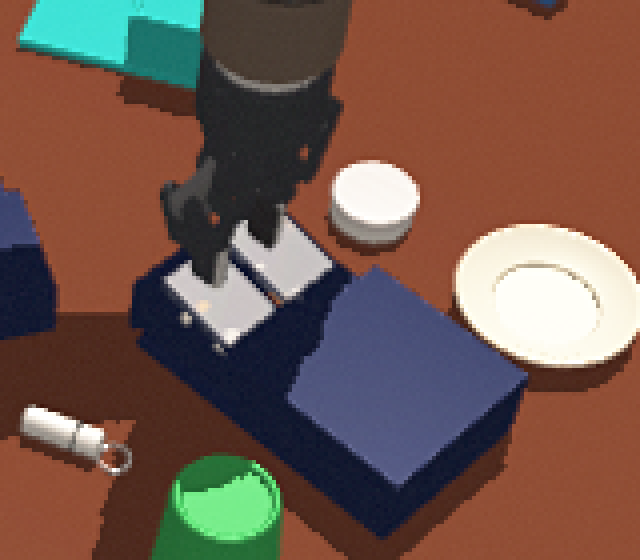

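Both lids are nearly flat under the fingertips (crop at about (215,280) and (268,240)). I'll press the rest down and watch the force.

{"api": "play_rows", "payload": {
  "moves": [
    [[0,0,-0.01],0,0],
    [[0,0,-0.02],0,0],
    [[0,0,-0.027],0,0],
    [[0,0,-0.03],0,0],
    [[0,0,-0.03],0,0]
  ]
}}

```text
clock: 5.52
position: [561.6, 75.2, 220.3]
ee_rot: [1.0, 0.011, -0.002, 0.001]
contact_force: [-1.0, -0.6, 0.2]
gripper_width: 42.5
```

{"api": "play_rows", "payload": {
  "moves": [
    [[0,0,-0.005],0,0],
    [[0,0,-0.007],0,0],
    [[0,0,-0.007],0,0]
  ]
}}

```text
clock: 5.9
position: [561.6, 75.2, 218.2]
ee_rot: [1.0, 0.011, -0.002, 0.001]
contact_force: [1.0, 0.6, 0.4]
gripper_width: 42.6
```

{"api": "play_rows", "payload": {
  "moves": [
    [[0,0,-0.005],0,0],
    [[0,0,-0.007],0,0],
    [[0,0,-0.007],0,0]
  ]
}}

```text
clock: 6.28
position: [562.1, 75.3, 217.5]
ee_rot: [1.0, 0.012, -0.001, 0.001]
contact_force: [-0.1, 0.6, 7.6]
gripper_width: 42.7
```

{"api": "play_rows", "payload": {
  "moves": [
    [[0,0,-0.004],0,0],
    [[0,0,-0.004],0,0]
  ]
}}

```text
clock: 6.52
position: [562.4, 75.3, 217.5]
ee_rot: [1.0, 0.012, 0.0, 0.001]
contact_force: [-2.1, -0.8, 5.6]
gripper_width: 42.8
```

{"api": "play_rows", "payload": {
  "moves": [
    [[0,0,0.05],0,0],
    [[0,0,0.15],0,0],
    [[-0.1,0,0.2],0,0],
    [[-0.25,0,0.2],0,0],
    [[-0.35,-0.008,0.2],0,0],
    [[-0.35,-0.008,0.2],0,0]
  ]
}}

```text
clock: 7.28
position: [455.7, 72.5, 278.4]
ee_rot: [1.0, 0.012, 0.0, 0.001]
contact_force: [0.3, -0.2, 0.1]
gripper_width: 42.7
```

```bash
python3 - <<'E'
from h import *
p=snap('scene','s3.png');t=snap('top','t3.png')
a=p['pixels'][150:255,300:430];b=t['pixels'][115:225,170:290]
a=cv2.resize(a,(520,420),interpolation=3);cv2.imwrite('pics/c3.png',cv2.cvtColor(a,cv2.COLOR_RGB2BGR))
cv2.imwrite('pics/c3t.png',cv2.cvtColor(cv2.resize(b,(600,550),interpolation=3),cv2.COLOR_RGB2BGR))
s=arm.read_state();print(s['position'],s['clock'],s['contact_force'])
E
```

```text
[457.94224049  73.13688101 278.47049786] 7.375 [ 1.14968461 -0.28523577 -0.63822277]
```

View pics/c3.png

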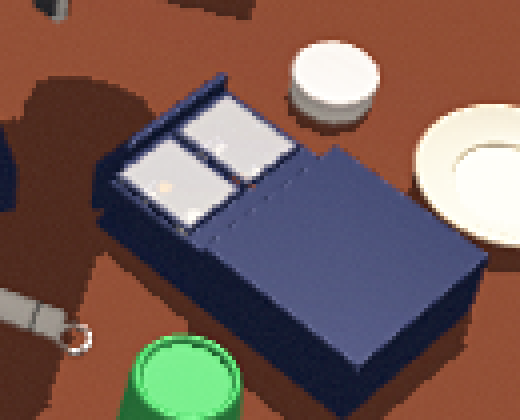

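View pics/c3t.png

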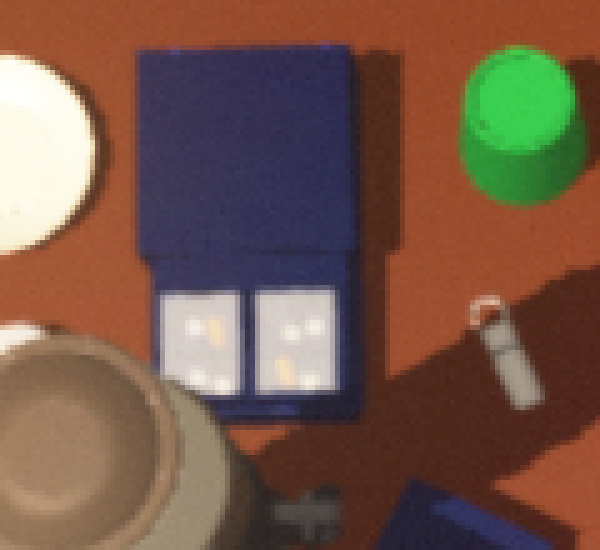

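```bash
python3 - <<'E'
from fit import *
s=pickle.load(open('pics/scene0.png.pkl','rb'));s=pickle.load(open('pics/s3.png.pkl','rb'));t=pickle.load(open('pics/t3.png.pkl','rb'))
cs=lambda u,v:np.array([300+u/4,150+v/4]); ct=lambda u,v:np.array([170+u/5,115+v/5])
os_=dict(FL=cs(335,147),BL=cs(487,258),BR=cs(358,368),PL=cs(222,75),PR=cs(95,162),LLo=cs(228,95),LLi=cs(183,132),RLi=cs(172,142),RLo=cs(117,178))
ot=dict(BL=ct(138,49),BR=ct(352,46),FR=ct(355,250),FL=ct(138,252),PR=ct(360,417),RLo=ct(337,392),RLi=ct(255,394))
r=fit([(s,os_),(t,ot)],[621,76,0.02,86,0,0])
print(np.round(r.x,3)); print(np.round(r.fun.reshape(-1,2),1).tolist())
t0=pickle.load(open('pics/top0.png.pkl','rb'))
for uv in [(281,222),(252,210),(232,258),(266,270)]: print(np.round(back(t0,uv,35)))
E
```

```text
[ 6.21279e+02  7.73010e+01  7.00000e-03  8.33190e+01 -1.90000e-02
 -8.30000e-02]
[[-0.2, -1.4], [0.0, -1.0], [-1.3, -0.8], [1.0, -1.4], [0.2, -0.2], [0.0, -0.2], [-2.2, 0.1], [-0.6, -0.5], [-0.8, 0.4], [0.4, -0.9], [0.3, -1.1], [-0.2, -0.8], [-0.0, -0.4], [-1.6, -2.6], [1.1, -0.3], [-0.1, -0.4]]
[459. -95.  35.]
[494. -13.  35.]
[360.  42.  35.]
[326. -52.  35.]
```

{"api": "play_rows", "payload": {
  "moves": [
    [[0.073,0.008,-0.05],0,0],
    [[0.073,0.008,-0.15],0,0],
    [[0.073,0.008,-0.23],0,0],
    [[0.073,0.008,-0.262],0,0],
    [[0.1,0.008,-0.262],0,0],
    [[0.14,0.008,-0.262],0,0],
    [[0.16,0.008,-0.262],0,0],
    [[0.16,0.008,-0.262],0,0]
  ]
}}

```text
clock: 8.38
position: [506.7, 75.6, 200.4]
ee_rot: [1.0, 0.012, 0.002, 0.0]
contact_force: [-1.1, 0.3, -0.0]
gripper_width: 43.1
```

```bash
python3 - <<'E'
from h import *
p=snap('scene','s4.png');t=snap('top','t4.png')
a=p['pixels'][150:255,290:420]
a=cv2.resize(a,(650,525),interpolation=3);cv2.imwrite('pics/c4.png',cv2.cvtColor(a,cv2.COLOR_RGB2BGR))
s=arm.read_state();print(s['position'],s['clock'],s['contact_force'])
E
```

```text
[505.83965977  75.42227369 200.06187009] 8.475 [0.04412142 0.50506864 0.66946439]
```

View pics/c4.png

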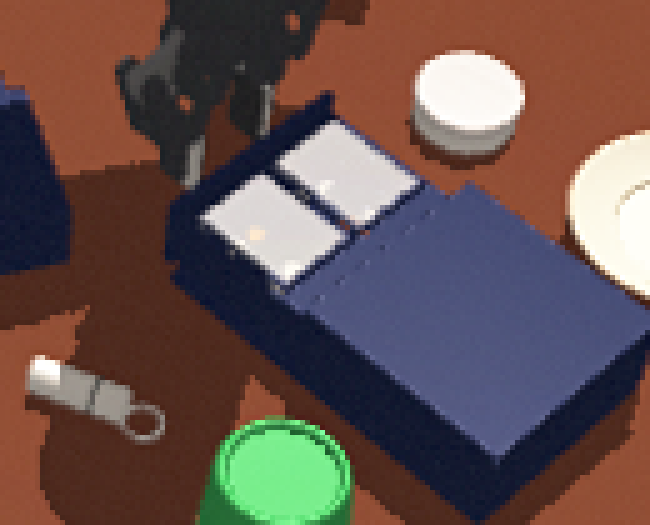

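{"api": "play_rows", "payload": {
  "moves": [
    [[0.02,0,0],0,0],
    [[0.035,0,0],0,0],
    [[0.05,0,0],0,0],
    [[0.07,0,0],0,0],
    [[0.09,0,0],0,0],
    [[0.11,0,0],0,0],
    [[0.13,0,0],0,0],
    [[0.15,0,0],0,0],
    [[0.165,0.002,0],0,0],
    [[0.18,0.002,0],0,0],
    [[0.19,0.002,0],0,0],
    [[0.19,0.002,0],0,0]
  ]
}}

```text
clock: 9.98
position: [563.2, 76.0, 200.1]
ee_rot: [1.0, 0.012, 0.002, 0.0]
contact_force: [-0.4, -0.0, 0.2]
gripper_width: 42.5
```

```bash
python3 - <<'E'
from h import *
p=snap('scene','s5.png')
a=p['pixels'][150:255,290:420]
a=cv2.resize(a,(650,525),interpolation=3);cv2.imwrite('pics/c5.png',cv2.cvtColor(a,cv2.COLOR_RGB2BGR))
s=arm.read_state();print(s['position'],s['clock'],s['contact_force'])
E
```

```text
[563.16808155  76.09432997 200.18820324] 10.025 [-0.09938607 -0.35080408 -0.50557276]
```

View pics/c5.png

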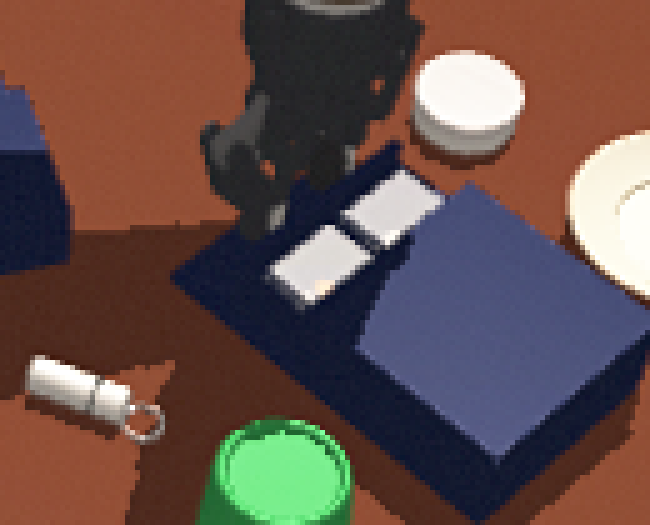

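The tray is sliding in. The sleeve corner at crop (497,460) hasn't moved and the lids are still flat.

{"api": "play_rows", "payload": {
  "moves": [
    [[0.015,0,0],0,0],
    [[0.03,0,0],0,0],
    [[0.045,0,0],0,0],
    [[0.06,0.001,0],0,0],
    [[0.075,0.001,0],0,0],
    [[0.09,0.001,0],0,0],
    [[0.1,0.001,0],0,0],
    [[0.1,0.001,0],0,0]
  ]
}}

```text
clock: 11.02
position: [593.7, 76.4, 200.3]
ee_rot: [1.0, 0.012, 0.002, 0.0]
contact_force: [-0.5, 0.1, 0.6]
gripper_width: 42.7
```

{"api": "play_rows", "payload": {
  "moves": [
    [[0.005,0,0],0,0],
    [[0.01,0,0],0,0],
    [[0.015,0,0],0,0],
    [[0.015,0,0],0,0]
  ]
}}

```text
clock: 11.52
position: [598.4, 76.4, 200.4]
ee_rot: [1.0, 0.012, 0.003, 0.0]
contact_force: [-1.2, -0.2, -0.3]
gripper_width: 42.8
```

```bash
python3 - <<'E'
from h import *
p=snap('scene','s6.png')
a=p['pixels'][150:255,290:420]
a=cv2.resize(a,(650,525),interpolation=3);cv2.imwrite('pics/c6.png',cv2.cvtColor(a,cv2.COLOR_RGB2BGR))
s=arm.read_state();print(s['position'],s['clock'],s['contact_force'])
E
```

```text
[598.35344103  76.39031114 200.38540041] 11.575 [-0.71459676 -0.33586751 -0.39628059]
```

View pics/c6.png

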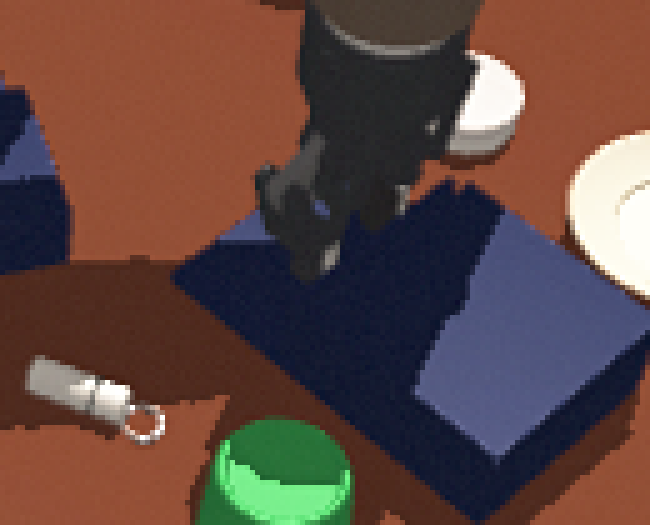

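A notch a few mm wide remains at crop (453–468,185). I'll go in 1 mm steps, watching the force.

{"api": "play_rows", "payload": {
  "moves": [
    [[0.004,0,0],0,0],
    [[0.007,0,0],0,0],
    [[0.007,0,0],0,0]
  ]
}}

```text
clock: 11.95
position: [600.6, 76.4, 200.4]
ee_rot: [1.0, 0.012, 0.003, 0.0]
contact_force: [-1.2, 1.5, -0.1]
gripper_width: 42.6
```

{"api": "play_rows", "payload": {
  "moves": [
    [[0.004,0,0],0,0],
    [[0.004,0,0],0,0],
    [[0.004,0,0],0,0]
  ]
}}

```text
clock: 12.32
position: [601.9, 76.4, 200.4]
ee_rot: [1.0, 0.012, 0.003, 0.0]
contact_force: [-0.9, 0.2, -0.3]
gripper_width: 42.8
```

```bash
cat > look.py <<'E'
from h import *
import sys
n=sys.argv[1]
p=snap('scene','s%s.png'%n)
a=p['pixels'][165:245,335:425]
a=cv2.resize(a,(720,640)[0:2],interpolation=2);a=cv2.resize(a,(675,600));cv2.imwrite('pics/c%s.png'%n,cv2.cvtColor(a,cv2.COLOR_RGB2BGR))
s=arm.read_state();print(s['position'],s['clock'],s['contact_force'])
E
python3 look.py 7
```

```text
[601.84279922  76.35430124 200.40156618] 12.375 [-0.20668064  1.21346012 -0.40998128]
```

View pics/c7.png

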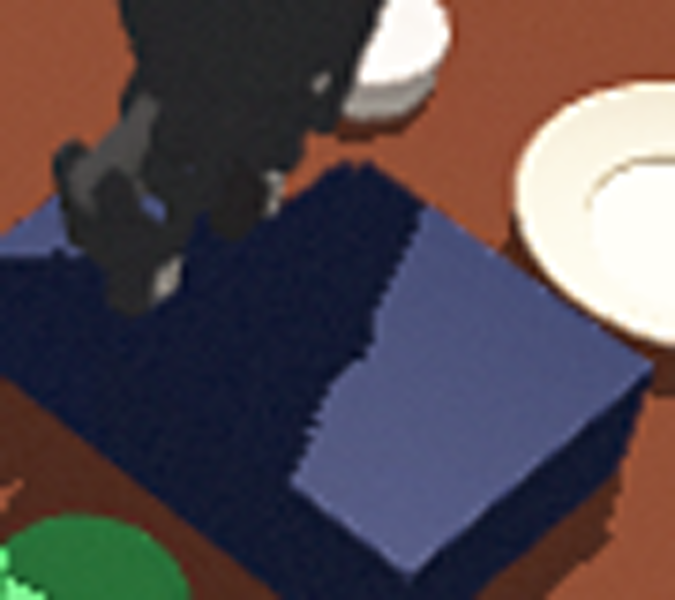

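{"api": "play_rows", "payload": {
  "moves": [
    [[0.003,0,0],0,0],
    [[0.003,0,0],0,0],
    [[0.003,0,0],0,0],
    [[0.003,0,0],0,0]
  ]
}}

```text
clock: 12.88
position: [602.8, 76.4, 200.4]
ee_rot: [1.0, 0.012, 0.003, 0.0]
contact_force: [-1.2, 0.7, -0.3]
gripper_width: 42.7
```

{"api": "play_rows", "payload": {
  "moves": [
    [[0.003,0,0],0,0],
    [[0.003,0,0],0,0],
    [[0.003,0,0],0,0],
    [[0.003,0,0],0,0]
  ]
}}

```text
clock: 13.38
position: [603.6, 76.4, 200.4]
ee_rot: [1.0, 0.012, 0.003, 0.0]
contact_force: [-1.7, 1.3, -0.3]
gripper_width: 42.4
```

```bash
cat >> look.py <<'E'
def ecc(r,p,box):
    y0,y1,x0,x1=box
    g=lambda q:cv2.cvtColor(q['pixels'],cv2.COLOR_RGB2GRAY)[y0:y1,x0:x1]
    W=np.eye(2,3,dtype=np.float32)
    try: c,W=cv2.findTransformECC(g(r),g(p),W,cv2.MOTION_TRANSLATION,(3,200,1e-6),None,3); return np.round(W[:,2],2),round(c,4)
    except Exception as e: return str(e)[:60]
for rn in ['s3','s5']:
    r=pickle.load(open('pics/%s.png.pkl'%rn,'rb')); print(rn,'sleeve rear',ecc(r,p,(205,250,380,428)),'saucer',ecc(r,p,(172,220,402,455)))
E
python3 look.py 8
```

```text
[603.59866776  76.37191237 200.37431298] 13.425 [-1.9884104   0.27423203  0.23900664]
s3 sleeve rear (array([0.18, 0.06], dtype=float32), 0.9735) saucer (array([-0.,  0.], dtype=float32), 1.0)
s5 sleeve rear (array([0.18, 0.05], dtype=float32), 0.9736) saucer (array([-0.,  0.], dtype=float32), 1.0)
```

View pics/c8.png

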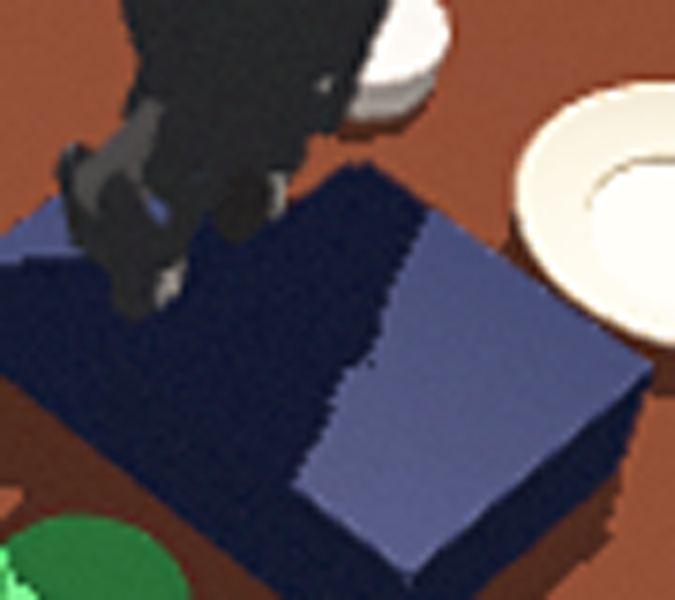

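```bash
cat > force.py <<'E'
from h import *
F=[];p=None
for i in range(8):
    p=arm.get_image('scene');F.append(arm.read_state()['contact_force'])
print(np.mean(F,0).round(2),np.std(F,0).round(2),arm.read_state()['position'].round(2),arm.read_state()['clock'])
def ecc(r,p,box):
    y0,y1,x0,x1=box
    g=lambda q:cv2.cvtColor(q['pixels'],cv2.COLOR_RGB2GRAY)[y0:y1,x0:x1]
    W=np.eye(2,3,dtype=np.float32)
    c,W=cv2.findTransformECC(g(r),g(p),W,cv2.MOTION_TRANSLATION,(3,200,1e-6),None,3); return np.round(W[:,2],2),round(c,4)
for rn in ['s3','s5','s6','s8']:
    r=pickle.load(open('pics/%s.png.pkl'%rn,'rb')); print(rn,'rear',ecc(r,p,(206,240,402,430)),ecc(r,p,(228,250,382,412)))
E
python3 force.py
```

```text
[-2.12  1.13  0.13] [0.37 0.29 0.59] [603.6   76.35 200.39] 13.825
s3 rear (array([-0.01, -0.  ], dtype=float32), 0.9999) (array([ 0.02, -0.02], dtype=float32), 0.9997)
s5 rear (array([-0.01, -0.  ], dtype=float32), 0.9999) (array([-0.01, -0.  ], dtype=float32), 0.9996)
s6 rear (array([-0.01, -0.  ], dtype=float32), 0.9999) (array([-0.  , -0.02], dtype=float32), 0.9997)
s8 rear (array([-0.02, -0.01], dtype=float32), 0.9999) (array([-0.02,  0.  ], dtype=float32), 0.9997)
```

The sleeve hasn't moved. I'll carry on in fine steps.

{"api": "play_rows", "payload": {
  "moves": [
    [[0.003,0,0],0,0],
    [[0.003,0,0],0,0],
    [[0.003,0,0],0,0],
    [[0.003,0,0],0,0]
  ]
}}

```text
clock: 14.32
position: [604.0, 76.4, 200.4]
ee_rot: [1.0, 0.012, 0.002, 0.0]
contact_force: [-3.8, 1.9, 1.6]
gripper_width: 42.8
```

```bash
python3 force.py; python3 look.py 9|head -1
```

```text
[-5.02  2.27  2.44] [0.36 0.24 0.59] [603.97  76.38 200.38] 14.725
s3 rear (array([ 0., -0.], dtype=float32), 0.9999) (array([ 0.01, -0.02], dtype=float32), 0.9996)
s5 rear (array([-0., -0.], dtype=float32), 0.9999) (array([ 0.02, -0.01], dtype=float32), 0.9995)
s6 rear (array([ 0., -0.], dtype=float32), 0.9999) (array([ 0.02, -0.02], dtype=float32), 0.9996)
s8 rear (array([-0.01, -0.01], dtype=float32), 0.9999) (array([ 0.02, -0.01], dtype=float32), 0.9996)
[603.96460787  76.37124515 200.3608665 ] 14.775 [-4.22641599  2.17823286  2.53060717]
```

View pics/c9.png

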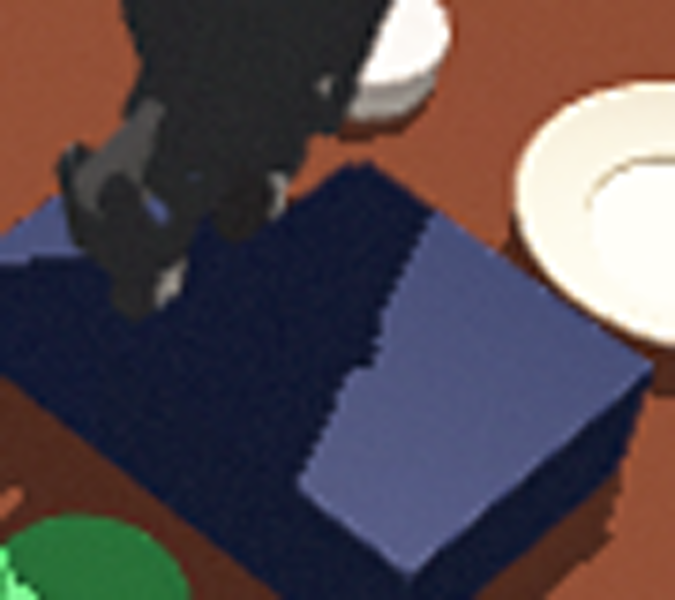

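Commanded 0.9 mm, it moved only 0.4 mm. The force rose from 2 to 5 N, so the tray is on its stop, and the sleeve still hasn't moved. I'll retreat straight back and up.

{"api": "play_rows", "payload": {
  "moves": [
    [[-0.02,0,0],0,0],
    [[-0.08,0,0],0,0],
    [[-0.2,0,0],0,0],
    [[-0.35,0,0.1],0,0],
    [[-0.45,0,0.3],0,0],
    [[-0.55,0.2,0.45],0,0],
    [[-0.6,0.4,0.5],0,0],
    [[-0.6,0.6,0.5],0,0],
    [[-0.6,0.8,0.5],0,0],
    [[-0.6,0.8,0.5],0,0],
    [[-0.6,0.8,0.5],0,0],
    [[-0.6,0.8,0.5],0,0]
  ]
}}

```text
clock: 16.27
position: [424.0, 315.1, 350.2]
ee_rot: [1.0, 0.011, 0.002, 0.001]
contact_force: [2.2, -0.7, 0.8]
gripper_width: 42.7
```

```bash
python3 force.py; python3 look.py 10|head -1; python3 - <<'E'
from h import *
t=snap('top','t10.png');b=t['pixels'][105:225,130:290]
cv2.imwrite('pics/c10t.png',cv2.cvtColor(cv2.resize(b,(800,600),interpolation=3),cv2.COLOR_RGB2BGR))
E
```

```text
[ 0.12  0.   -0.21] [0.47 0.26 0.59] [424.07 315.96 350.45] 16.675
s3 rear (array([ 0.  , -0.01], dtype=float32), 0.9998) (array([ 0.  , -0.03], dtype=float32), 0.9996)
s5 rear (array([ 0.  , -0.01], dtype=float32), 0.9997) (array([-0.02, -0.02], dtype=float32), 0.9995)
s6 rear (array([ 0.01, -0.01], dtype=float32), 0.9998) (array([-0.02, -0.03], dtype=float32), 0.9996)
s8 rear (array([-0.  , -0.02], dtype=float32), 0.9998) (array([-0.  , -0.01], dtype=float32), 0.9996)
[424.04662988 316.10420238 350.42723597] 16.725 [-0.43454114 -0.55202263  1.05257654]
```

View pics/c10.png

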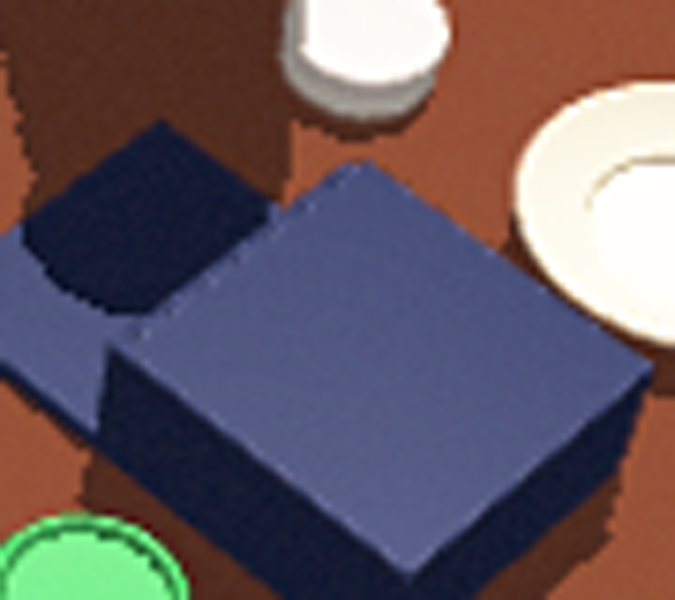

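View pics/c10t.png

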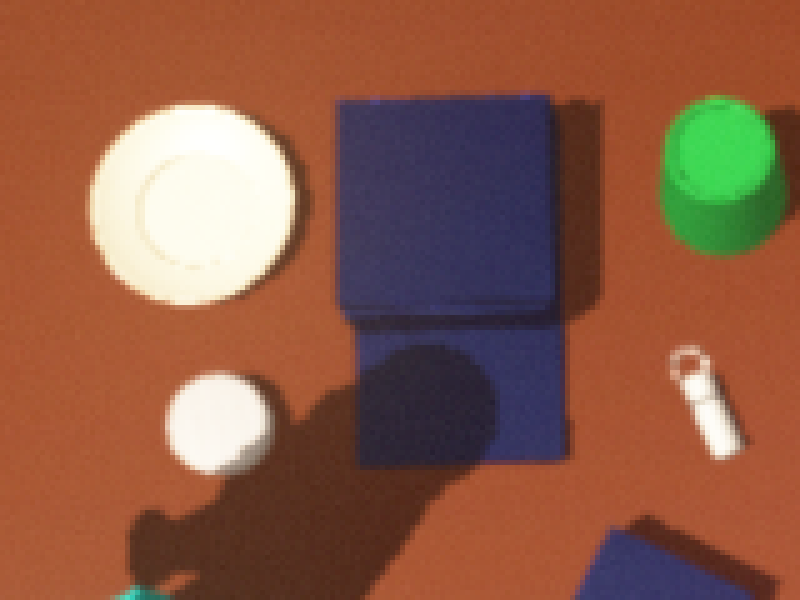

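The tray is home: the panel sits flush along the mouth, from crop (115,345) to (350,165). The sleeve and the other things haven't moved, and the arm is clear.

```bash
python3 -c "
from bench import arm
print(arm.job_done())"
```

```text
the job is handed in; nothing more can be done
None
```

I shut both lids of the large navy organizer, then pushed its tray home, and handed the job in at about 16.8 s of the 54 s allowed. No verdict is reported.

- **Lids:** I swung both down together with the half-open fingertips and pressed them flat, at 7.6 N or less. Pictures and a pixel fit then put both at about 0 rad: -0.02 left, -0.08 right, which is within the fit's noise. The tray now hides them, so I could not check them again at the end.
- **Tray:** I pushed the front panel straight in with both fingertips. In the last 1 mm step the tool moved only 0.4 mm and the force rose from 2 to 5 N, so the panel was on its stop. The last pictures show it flush against the mouth.
- **Surroundings:** Image registration put the sleeve's shift at 0.03 px or less (under 0.1 mm). The saucer, tumbler, fob and tin look unmoved in the last top picture; I did not re-check the glasses case, which the arm stayed well away from. The arm ended clear, touching nothing.
- **One disagreement:** An early registration check gave a 0.18 px sleeve shift. Its window included the gripper's moving shadow; windows without the shadow showed no shift.

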